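# Run a die carrier round the guide track into its dock

## Robot

A 6-joint arm with a two-finger parallel gripper is mounted at the origin on the work surface. World frame = base frame: x ahead of the robot, y to its left, z up, the work surface at z = 0. Lengths are in m, angles in degrees, forces in N, time in s.
With the tool pointing down it reaches from about 0.375 to 0.9 m from the base axis. Payload 3.1 kg.
Tool frame: the origin (TCP) lies midway between the tips of the shut fingers; the grasp point (between the pads) lies 19 mm behind it; z points along the fingers, y is the direction in which the jaws open and shut (so a half turn about z gives the same grasp; the last joint's range is limited). The gripper opens to 87 mm and grips with 3 to 60 N. Pads are 19 mm wide; open, the fingers measure 117 mm over their backs; the gripper's body (75 mm by 190 mm) begins 51 mm behind the grasp point.
Start: joints at [55.09, 30.224, 82.088, -0, 67.689, -10.227], TCP at [0.261, 0.568, 0.223] pointing down, gripper open.
Joint ranges: [-176.69, 176.69], [-43.24, 126.21], [12.49, 139.97], [-82, 262], [0, 151.66], [-163.58, 163.58]. Speed limits (degrees/s): [159.86, 159.86, 180, 180, 180, 180].

## Interface

Orientations are given as a 3x3 rotation matrix whose columns are the frame's x, y, z axes.
In Python, from rig import status, vision, bot, models gives the robot as it stands.
- The arm moves only by the tool send_rows, never from a script. Its argument "moves" is a list of rows, each a list of 7 numbers: the shift along the tool's x, y, z in units of 25 mm (1.0 is 25 mm), then the turn, a rotation vector about the tool's x, y, z in units of 10 degrees (1.0 is 10 degrees), then the closure, from -1 (fully open) to 1 (shut), so that 0 is half open. In form: [[dx, dy, dz, rx, ry, rz, hand], ...]. A call has 1 to 12 rows; each row shifts and turns the commanded pose from where the row before left it, along the tool's axes as they then stand; what a row does not reach is not made up. A row lasts 1/8 s, in which the tool goes at most 62.5 mm and 10.7 degrees, less where a joint would pass 70% of its speed; a pose out of reach is approached as far as the arm can. A call is refused whole if a number of a shift passes 1 or a number of a turn 1, either way. A call with a gripper value outside its range is refused whole. The fingers move at their own pace and stop on an object; the grip force is fixed at half the most. Time passes only in rows, so rows that do not move let the fingers close. It gives the time, the measured TCP pose, the force and the opening at its end, in the units of the state.
- status.read_state(): the state, without advancing time (a new reading comes with each control period).
- vision.capture(name): name is "side" or "top" or "wrist"; returns a dict with "img" (420x560x3 uint8, red, green, blue), "depth" (420x560 float32, m along the optical axis (not along the pixel's ray), 0 where there is no reading), "fx", "fy", "cx", "cy" (pixels), "distortion" ([k1, k2, p1, p2, k3] as OpenCV has them; the pictures are not rectified), "pose" (4x4, takes a point from camera to world coordinates); the wrist camera has in their place "hand_eye" (4x4, takes a point from camera to tool coordinates, whose origin is the TCP and whose axes are the flange's). Camera axes: x right, y up, looking along -z (the intrinsics and any distortion apply to the point x, -y, -z); pixel columns grow to the right and rows downward; lengths in m; the calibration is good to about 2 mm. A picture is of the moment at which its call begins: read the wrist's pose just before it.
- bot.hand_in(): hands the job in, once; it reports no verdict.
Trained networks look in the newest picture that a camera, given by its name, has taken for a name from the list of things; names that differ only in an ending like _2 or _b are one class to them, and where a whole thing is asked for, a point or a joint stands for the part that bears it (a point fixed in the world has none). Each returns a list of dicts, best first, with "confidence" (0 to 1); they miss things now and then, are a little off and sometimes report something else, mostly with a low value. They report only what shows in the picture. A call takes as long as a camera call. They do not tell look-alikes from the thing itself.
- models.masks_of(camera, name): "mask" (420x560 bool, what is visible of it) and "extent" ([left, top, right, bottom] in pixels, round what is visible of it).
- models.landmark_of(camera, name): "point" ([column, row] in pixels: a listed point, or the origin of a listed thing).
The state is a dict: "time_s": time; "joint_positions": joint angles; "qvel": joint speeds; "tau": joint torques, N m; "position": TCP position; "tcp_rot": TCP orientation; "force": force on the tool from outside, world axes, zero at the start; "moment": the same for the moment, N m; "opening": opening from 0.0 (shut) to 1.0 (fully open).
Only numpy, scipy, OpenCV 4.12 (cv2) and the standard library are available. Lean on these libraries where they do the work, as an engineer would, in place of code of your own. Each camera call takes 0.05 s, during which the arm holds its last target.

## Task

Slide the small steel carrier with the plaster tooth die along its guide track, round the corner and on into the dock, until it is fully home against the end stop and has pushed the home pin in; then let go of it. Keep it upright and down on the bed all the way. Feel your way, as the corner section and the dock are clamped in a new place each time: never press it against the rails or the stop with more than 12 N. Leave the other things on the bench alone.

Things in the scene. Friction and masses are not known exactly. Their poses are not given: they have to be found in the camera images.
- track: Aluminium guide rails on a grey bed, bed top z=6 mm, rail tops 18, channel 54 wide. Origin at bench level, z up. First straight: along the track's +y, its middle line at x=-60 mm, from y=-172 to -62. Then a gap, and the corner section: a quarter bend to the right, middle line of radius 60, into a second straight along +x with the dock in it. Only the first straight sits true to this frame.
- corner_plan (a point): Planned centre of the bend: (0,0,6) mm in the track's frame. The real one is -20 to +20 mm from it along the track's y: the corner section (mouth 64 mm wide narrowing to 54, bend from (-60,0) to (0,60), second straight on y=60, all from its real centre) is clamped anywhere on that slide and stays put. The point does not show the shift.
- dock_plan (a point): Planned place for the carrier's middle when fully home: (35,60,6) mm in the track's frame. The dock (a steel end stop across the channel, 12 thick, bridge with clamp heads up to z=35 mm) is clamped 0 to 40 mm further along the track's +x, and shares the corner section's shift in y; it stays put. The point shows neither shift.
- carrier: Steel carrier standing in the first straight: disc 50 mm across, 10 thick; upright round stem 18 across from 10 to 55 mm above its underside; on it a white plaster tooth die up to 73 mm, no wider. Origin: centre of the underside, z up. 0.25 to 0.5 kg; slides (friction about 0.2) with 2 mm play to each rail. Grip the stem, fingertips above the rails; pushed loosely at the stem it may tip.
- pin (a joint): Home pin of the dock: brass, 8 mm across, sticking out of the middle of the end stop towards the coming carrier, 6 mm above the bed. 0: fully out, 8 mm proud; grows as the disc pushes it in, 0.008 m when the disc touches the stop (fully home). Its spring is very soft, at most 0.15 N, so the carrier stays where it is left.
- arch_model: Bystander: horseshoe-shaped plaster model of a row of teeth, 40 x 60 x 25 mm, on the bed inside the corner. Origin: under its middle.
- bur_block: Bystander: aluminium block 30 x 60 x 18 mm with small burs standing in it up to 36 mm, on the bench beside the bed. Origin: centre of its underside.
- tweezers: Bystander: steel tweezers 145 mm long, 8 mm high, lying left on the bench. Origin: under the middle.
- bowl: Bystander: dark rubber mixing bowl, 110 mm across, 55 mm high, right on the bench. Origin: centre of its underside.
- jar: Bystander: amber glass jar with white lid, 54 mm across, 60 mm high, left on the bench. Origin: centre of its underside.
- brush: Bystander: brush 160 mm long, lying right on the bench. Origin: under its middle.
- handpiece: Bystander: slim aluminium handpiece 140 mm long, 19 mm thick, lying far left on the bench. Origin: under its middle.
Things that resemble listed ones, but are neither listed nor needed, are in the scene too. Leave any blue or turquoise look-alike of the carrier alone.

How it is judged:
By the outcome, as a careful person would: the job done as asked, in the order asked, and still so for the second after the job is handed in, with the robot touching nothing.
It also fails if it takes over 72 s, if anything falls off the work surface, if the arm or the gripper's body presses on something with over 40 N, if the wrist force passes 120 N, or if a joint passes its speed limit or range.

## Working session

There is one attempt and no reset: what is moved stays moved. The work goes in short steps, Python scripts to look and compute and a tool call to move; the robot and the scene stay as the last step left them, time stands still between calls to the robot, and variables do not carry over. Pictures are saved under pics/ and viewed, and the job is handed in when it is done.

Besides the shell and the picture viewer there is one more tool, called after ">>>" as a command line: name --pt "numbers of a row" for each row, then --argument value for the rest. send_rows: Moves the arm, as the interface text tells. Its arguments: {"type":"object","properties":{"moves":{"type":"array"}},"required":["moves"]}

```bash
mkdir -p pics; ls; python3 - <<'E'
from rig import status, vision, bot, models
import cv2, numpy as np
s=status.read_state()
for k in s: print(k, np.round(s[k],4).tolist())
for c in ["top","side","wrist"]:
    v=vision.capture(c); cv2.imwrite(f"pics/{c}0.png",v["img"][:,:,::-1])
    print(c,v["fx"],v["fy"],v["cx"],v["cy"],v["distortion"],np.round(v.get("pose",v.get("hand_eye")),4).tolist())
    for n in ["track","carrier","pin","corner_plan","dock_plan"]:
        for r in models.landmark_of(c,n)[:3]: print(n,np.round(r["point"],1),round(r["confidence"],2))
E
```

```text
pics
time_s 0.0
joint_positions [55.09, 30.2777, 82.1557, -0.0019, 67.6859, -10.2271]
qvel [0.0032, 0.1013, 0.0144, 0.0021, -0.0604, -0.0018]
tau [0.0001, -44.0038, -17.6592, 0.0631, 0.0584, -0.0002]
position [0.2606, 0.5673, 0.2216]
tcp_rot [[-0.9086, 0.4176, -0.0012], [0.4176, 0.9086, -0.0017], [0.0003, -0.0021, -1.0]]
force [-0.8701, 0.3538, -0.4116]
moment [-0.0269, -0.0184, -0.0443]
opening 0.9972
top 380.42446418506194 380.42446418506194 286.04229513149346 205.89655793376045 [0.01581139 0.         0.         0.         0.        ] [[0.0143, 0.9914, -0.1303, 0.3898], [-0.9999, 0.0146, 0.0008, 0.005], [0.0027, 0.1303, 0.9915, 1.0469], [0.0, 0.0, 0.0, 1.0]]
track [264.8 207.8] 0.72
track [174.5 225.8] 0.32
carrier [309.1 274.1] 0.68
carrier [302.7 230. ] 0.62
carrier [367.3 257.7] 0.5Traceback (most recent call last):
  File "<stdin>", line 9, in <module>
ValueError: it knows: arch_model, bowl, brush, bur_block, carrier, corner_plan, dock_plan, handpiece, jar, track, tweezers
```

```bash
python3 - <<'E'
from rig import status, vision, bot, models
import cv2, numpy as np
for c in ["top","side","wrist"]:
    v=vision.capture(c); cv2.imwrite(f"pics/{c}0.png",v["img"][:,:,::-1])
    np.savez(f"{c}0.npz",**v)
    print(c,v["fx"],v["cx"],v["cy"],v["distortion"],np.round(v.get("pose",v.get("hand_eye")),4).tolist())
    for n in ["track","carrier","corner_plan","dock_plan"]:
        for r in models.landmark_of(c,n)[:3]: print(n,np.round(r["point"],1),round(r["confidence"],2))
E
```

```text
top 380.42446418506194 286.04229513149346 205.89655793376045 [0.01581139 0.         0.         0.         0.        ] [[0.0143, 0.9914, -0.1303, 0.3898], [-0.9999, 0.0146, 0.0008, 0.005], [0.0027, 0.1303, 0.9915, 1.0469], [0.0, 0.0, 0.0, 1.0]]
track [266.9 207.1] 0.71
carrier [302.6 227.7] 0.81
carrier [306.7 273.9] 0.69
carrier [368.1 253.7] 0.66
corner_plan [263.6 205.8] 0.68
corner_plan [348.9 198.8] 0.36
dock_plan [244.8 191.1] 0.55
side 451.98579960573414 288.20895804995956 210.7353090901098 [-0.13666109  0.          0.          0.          0.        ] [[0.995, 0.0653, -0.0755, 0.413], [-0.0997, 0.6852, -0.7215, -0.8098], [0.0046, 0.7254, 0.6883, 0.8523], [0.0, 0.0, 0.0, 1.0]]
track [300.6 214.3] 0.55
carrier [227.4 257.5] 0.87
carrier [256.5 308.5] 0.74
carrier [273.6 242.5] 0.68
corner_plan [298.1 213.2] 0.95
dock_plan [307.2 201.2] 0.97
wrist 290.34835123448084 282.747366813106 210.58095541474836 [-0.04173934  0.          0.          0.          0.        ] [[0.0002, 0.9518, 0.3066, 0.0849], [1.0, -0.0007, 0.0014, -0.0004], [0.0016, 0.3066, -0.9518, -0.1622], [0.0, 0.0, 0.0, 1.0]]
dock_plan [282.  337.2] 0.47
```

View pics/top0.png

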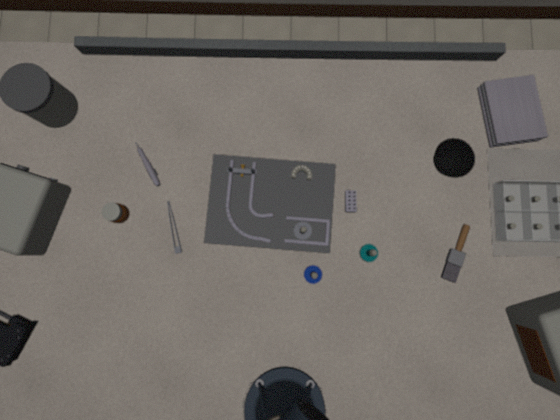

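View pics/side0.png

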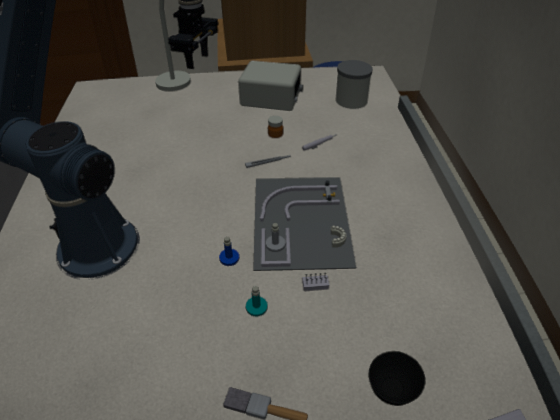

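```bash
cat > h.py <<'E'
import numpy as np, cv2
from rig import status, vision, bot, models
def cap(c):
    s=status.read_state(); v=vision.capture(c)
    if c=="wrist":
        T=np.eye(4); T[:3,:3]=s["tcp_rot"]; T[:3,3]=s["position"]; v["pose"]=T@np.array(v["hand_eye"])
    return v
def K(v): return np.array([[v["fx"],0,v["cx"]],[0,v["fy"],v["cy"]],[0,0,1.]])
def ray(v,p):
    p=np.array(p,float).reshape(-1,1,2)
    u=cv2.undistortPoints(p,K(v),np.array(v["distortion"])).reshape(-1,2)
    d=np.c_[u[:,0],-u[:,1],-np.ones(len(u))]@v["pose"][:3,:3].T
    return v["pose"][:3,3],d
def onz(v,p,z):
    o,d=ray(v,p); t=(z-o[2])/d[:,2]; return o+d*t[:,None]
def proj(v,P):
    P=np.atleast_2d(P); q=(P-v["pose"][:3,3])@v["pose"][:3,:3]
    q=q*[1,-1,-1]
    return cv2.projectPoints(q.astype(float),np.zeros(3),np.zeros(3),K(v),np.array(v["distortion"]))[0].reshape(-1,2)
def rectify(v,z,x0,x1,y0,y1,mm):  # image rows: x decreasing downward; cols: y decreasing rightwards
    xs=np.arange(x1,x0,-mm/1000); ys=np.arange(y1,y0,-mm/1000)
    X,Y=np.meshgrid(xs,ys,indexing='ij')
    q=proj(v,np.c_[X.ravel(),Y.ravel(),np.full(X.size,z)]).reshape(X.shape+(2,)).astype(np.float32)
    return cv2.remap(v["img"][:,:,::-1].copy(),q[...,0],q[...,1],cv2.INTER_LINEAR)
E
python3 - <<'E'
from h import *
v=dict(np.load("top0.npz")); 
c=v["img"][140:290,190:400,::-1]; cv2.imwrite("pics/topz.png",cv2.resize(c,None,fx=3.8,fy=3.8,interpolation=cv2.INTER_CUBIC))
print(onz(v,[[303,230],[241,170],[212,155],[336,164],[205,243],[331,253]],0.006).round(4))
w=dict(np.load("side0.npz")); c=w["img"][165:330,190:370,::-1]; cv2.imwrite("pics/sidez.png",cv2.resize(c,None,fx=3.5,fy=3.5,interpolation=cv2.INTER_CUBIC))
E
```

```text
[[ 0.4608 -0.0433  0.006 ]
 [ 0.6259  0.1313  0.006 ]
 [ 0.6676  0.2138  0.006 ]
 [ 0.647  -0.1341  0.006 ]
 [ 0.4216  0.2231  0.006 ]
 [ 0.3994 -0.1198  0.006 ]]
```

View pics/topz.png

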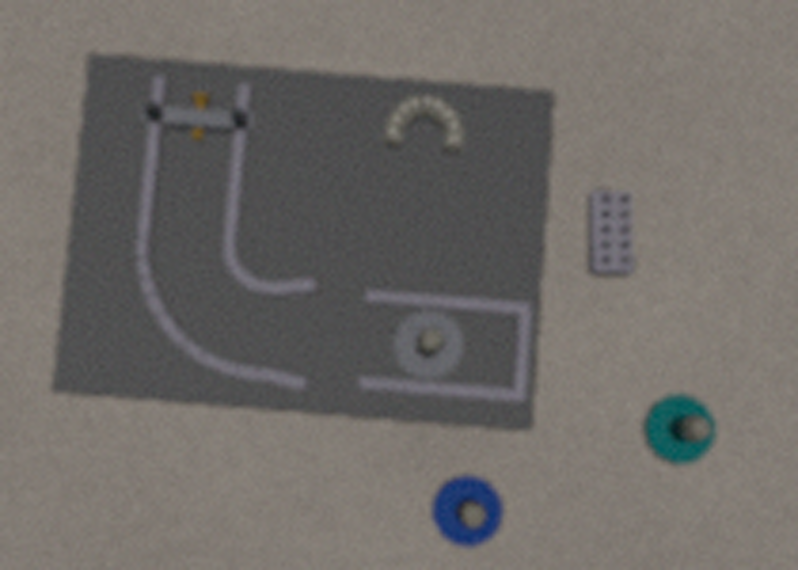

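View pics/sidez.png

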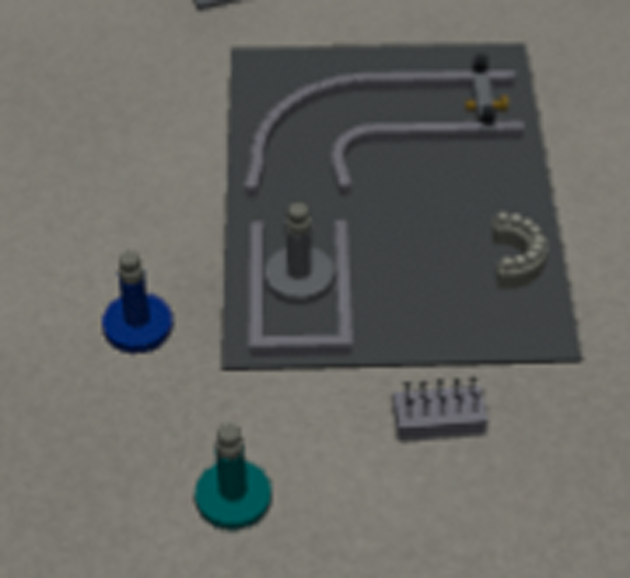

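View pics/wrist0.png

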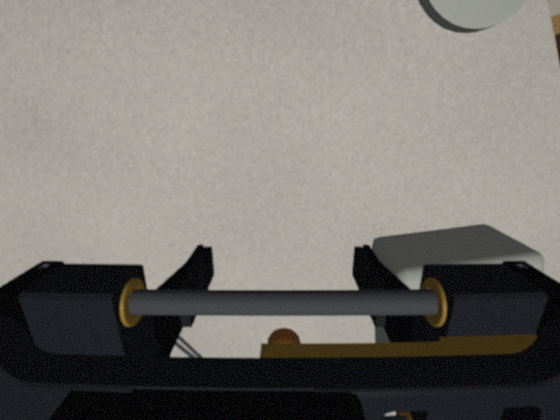

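>>> send_rows --pt "-0.97 -0.65 -0.1 0 0 0 -1" --pt "-0.97 -0.65 -0.1 0 0 0 -1" --pt "-0.97 -0.65 -0.1 0 0 0 -1" --pt "-0.97 -0.65 -0.1 0 0 0 -1" --pt "-0.97 -0.65 -0.1 0 0 0 -1" --pt "-0.97 -0.65 -0.1 0 0 0 -1" --pt "-0.97 -0.65 -0.1 0 0 0 -1" --pt "-0.97 -0.65 -0.1 0 0 0 -1" --pt "-0.97 -0.65 -0.1 0 0 0 -1" --pt "-0.97 -0.65 -0.1 0 0 0 -1" --pt "-0.97 -0.65 -0.1 0 0 0 -1" --pt "-0.97 -0.65 -0.1 0 0 0 -1"

```text
time_s: 2.4
position: [0.4445, 0.2684, 0.2528]
tcp_rot: [[-0.909, 0.418, 0.0], [0.418, 0.909, 0.0], [-0.0, 0.0, -1.0]]
force: [0.1, 0.1, -0.0]
opening: 0.998
```

>>> send_rows --pt "-0.97 -0.65 0 0 0 0 -1" --pt "-0.97 -0.65 0 0 0 0 -1" --pt "-0.97 -0.65 0 0 0 0 -1" --pt "-0.97 -0.65 0 0 0 0 -1" --pt "-0.97 -0.65 0 0 0 0 -1" --pt "-0.97 -0.65 0 0 0 0 -1" --pt "-0.97 -0.65 0 0 0 0 -1" --pt "-0.97 -0.65 0 0 0 0 -1" --pt "0 0 0 0 0 -0.7 -1" --pt "0 0 0 0 0 -0.7 -1" --pt "0 0 0 0 0 -0.7 -1" --pt "0 0 0 0 0 0 -1"

```text
time_s: 3.9
position: [0.5659, 0.07, 0.2526]
tcp_rot: [[-0.998, 0.066, 0.0], [0.066, 0.998, 0.0], [-0.0, 0.0, -1.0]]
force: [-0.3, 1.2, -0.2]
opening: 1.001
```

```bash
python3 - <<'E'
from h import *
s=status.read_state(); print(s["position"],s["tcp_rot"],s["force"],s["time_s"])
v=cap("wrist"); np.savez("w1.npz",**v); cv2.imwrite("pics/w1.png",v["img"][:,:,::-1])
E
```

```text
[0.56592905 0.06998867 0.25256511] [[-9.97832686e-01  6.58022034e-02  1.21330940e-05]
 [ 6.58022038e-02  9.97832686e-01  2.70914103e-05]
 [-1.03241233e-05  2.78310790e-05 -1.00000000e+00]] [-0.32221785  1.21405102 -0.21368714] 3.9
```

View pics/w1.png

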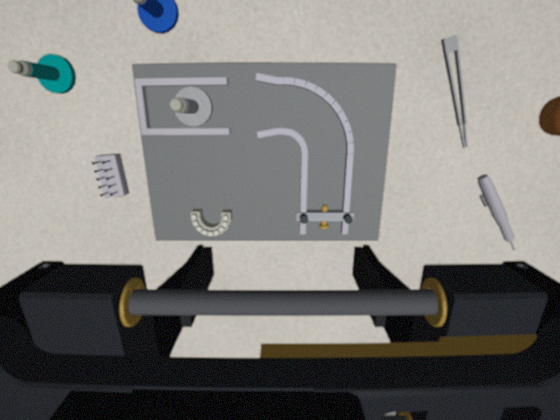

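```bash
python3 - <<'E'
from h import *
for n,f in (("w","w1.npz"),("t","top0.npz")):
    v=dict(np.load(f))
    r=rectify(v,0.018,0.39,0.69,-0.15,0.24,0.5); cv2.imwrite(f"pics/rect_{n}.png",r); print(r.shape)
    d=v["depth"]; print((d>0).mean())
E
```

```text
(600, 780, 3)
0.9959396258503401
(600, 780, 3)
0.9960034013605442
```

View pics/rect_w.png

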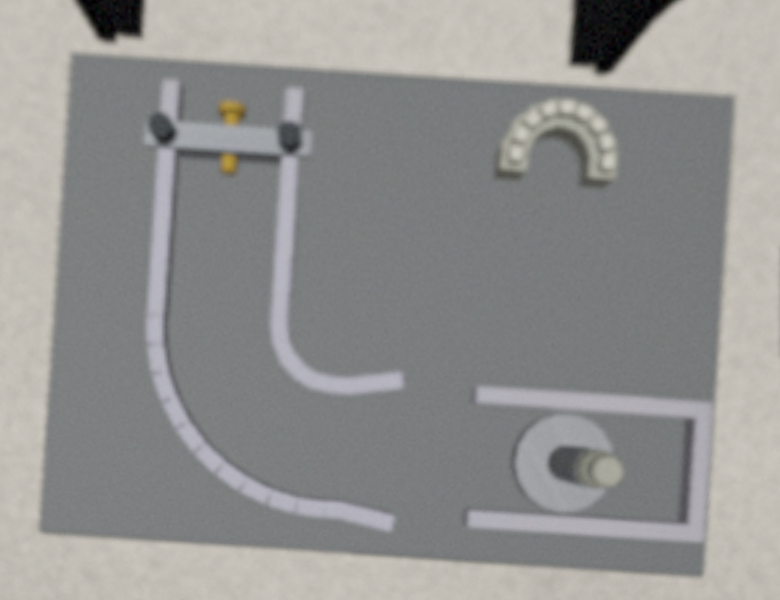

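View pics/rect_t.png

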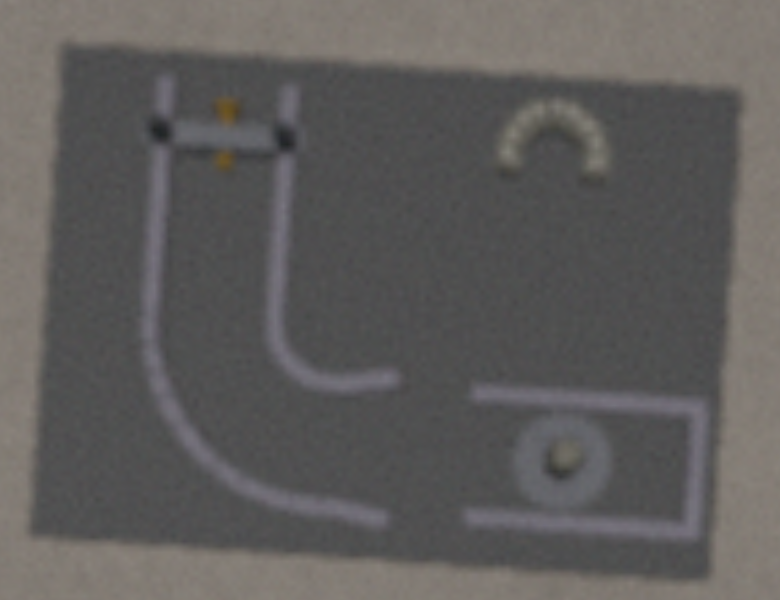

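```bash
cat > fit.py <<'E'
from h import *
def line(m,box):
    x0,y0,x1,y1=box; ys,xs=np.nonzero(m[y0:y1,x0:x1]); P=np.c_[xs+x0,ys+y0].astype(np.float32)
    return P
from scipy.optimize import least_squares
for n,th in (("w",22),("t",25)):
    r=cv2.imread(f"pics/rect_{n}.png").astype(int)
    g=r[...,1]; b=r[...,0]
    # brightness threshold midway between bed and rail
    bed=np.median(g[250:350,450:650]); rail=np.percentile(g[380:410,500:680],97)
    m=((g>(bed+rail)/2)).astype(np.uint8)
    cv2.imwrite(f"pics/m_{n}.png",m*255)
    W=lambda P:np.c_[0.69-P[:,1]*.0005,0.24-P[:,0]*.0005]
    A=W(line(m,(485,375,680,412))); B=W(line(m,(480,505,675,545)))
    C=W(line(m,(140,160,180,300))); D=W(line(m,(270,165,300,305)))
    E_=W(line(m,(684,415,720,515)))
    # theta: first straight direction (track y) from A,B ; C,D along x
    def f(p):
        th,a,h,c,h2=p
        ux=np.array([np.cos(th),np.sin(th)]); uy=np.array([-np.sin(th),np.cos(th)])
        return np.r_[A@ux-a-h,B@ux-a+h,C@uy-c-h2,D@uy-c+h2]
    s=least_squares(f,[-0.06,.46,.031,.15,.031],loss='soft_l1',f_scale=.002); p=s.x
    th,a,h,c,h2=p
    ux=np.array([np.cos(th),np.sin(th)]); uy=np.array([-np.sin(th),np.cos(th)])
    e=(E_@uy).mean()
    print(n,"theta",np.degrees(th),"a(-60 line)",a,h,"c(60+s)",c,h2,"endwall",e,"thA",[np.degrees(np.arctan2(*(lambda q:(-q[0],q[1]))(np.linalg.svd(Q-Q.mean(0),full_matrices=False)[2][0]))) for Q in (A,B)],[np.degrees(np.arctan2(*(np.linalg.svd(Q-Q.mean(0),full_matrices=False)[2][0][::-1]))) for Q in (C,D)])
    # ends of first-straight rails along uy, for y=-62
    for Q in (A,B):
        t=Q@uy; print(" start rails y range",t.min(),t.max())
    Fx=np.vstack([W(line(m,(140,60,200,400)))]); print(" second straight top", (Fx@ux).max())
E
python3 fit.py
```

```text
w theta -3.757584325467711 a(-60 line) 0.46080282684670854 0.031160748906502556 c(60+s) 0.16632905641501594 0.031042064971625663 endwall -0.08285438509100143 thA [np.float32(176.46133), np.float32(-4.0225215)] [np.float32(176.20198), np.float32(176.15604)]
 start rails y range -0.06753430402266904 0.030043596001065806
 start rails y range -0.0692667025014008 0.028442268221336407
 second straight top 0.6493734397203844
t theta -3.8455225464922735 a(-60 line) 0.4617621596214205 0.03107916073117227 c(60+s) 0.16956984206323017 0.031223866161139785 endwall -0.07941007920215212 thA [np.float32(176.3478), np.float32(-4.1220665)] [np.float32(175.97136), np.float32(176.48886)]
 start rails y range -0.06678219907273325 0.03083774037994591
 start rails y range -0.06858009657175662 0.029207511347127752
 second straight top 0.6394701353780154
```

View pics/m_w.png

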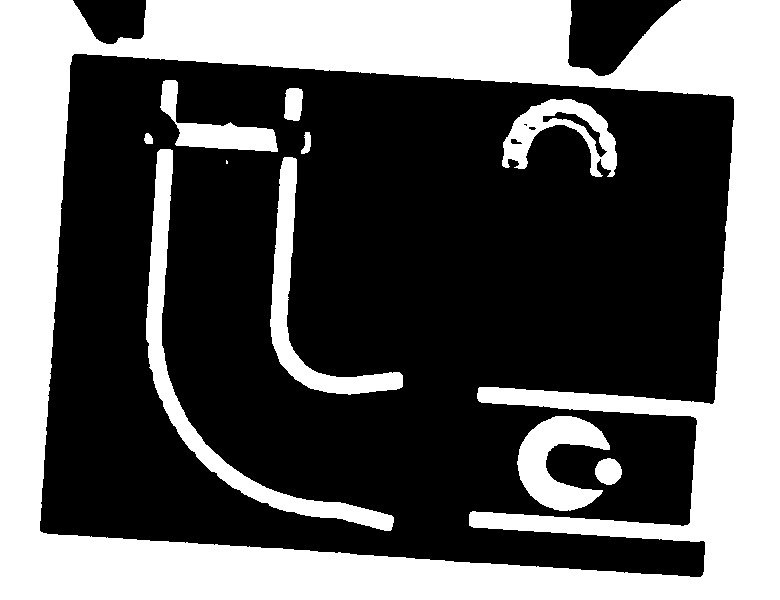

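>>> send_rows --pt "0.8 -0.95 0 0 0 0 -1" --pt "0.8 -0.95 0 0 0 0 -1" --pt "0.8 -0.95 0 0 0 0 -1" --pt "0.8 -0.95 0 0 0 0 -1" --pt "0.8 -0.95 0 0 0 0 -1" --pt "0 0 1 0 0 0 -1" --pt "0 0 1 0 0 0 -1" --pt "0 0 1 0 0 0 -1" --pt "0 0 1 0 0 0 -1" --pt "0 0 0.3 0 0 0 -1" --pt "0 0 0 0 0 0 -1"

```text
time_s: 5.32
position: [0.4586, -0.042, 0.145]
tcp_rot: [[-0.998, 0.065, -0.0], [0.065, 0.998, 0.0], [0.0, 0.0, -1.0]]
force: [-0.4, -1.3, 0.0]
opening: 0.999
```

```bash
python3 - <<'E'
from h import *
s=status.read_state(); print(s["position"],s["force"],s["time_s"])
v=cap("wrist"); cv2.imwrite("pics/w2.png",v["img"][:,:,::-1])
# predicted stem axis
print(proj(v,[[.459,-.0415,.016],[.459,-.0415,.061],[.459,-.0415,.079]]), proj(v,[s["position"]]))
v=cap("side"); cv2.imwrite("pics/s2.png",cv2.resize(v["img"][150:330,170:380,::-1],None,fx=3.5,fy=3.5,interpolation=cv2.INTER_CUBIC))
E
```

```text
[ 0.45858027 -0.04204663  0.14503776] [-0.35346211 -1.25121229  0.0489437 ] 5.325
[[284.03489618 203.13415564]
 [284.17755254 217.23664621]
 [284.24856293 224.26638887]] [[283.70400526 260.87197208]]
```

View pics/w2.png

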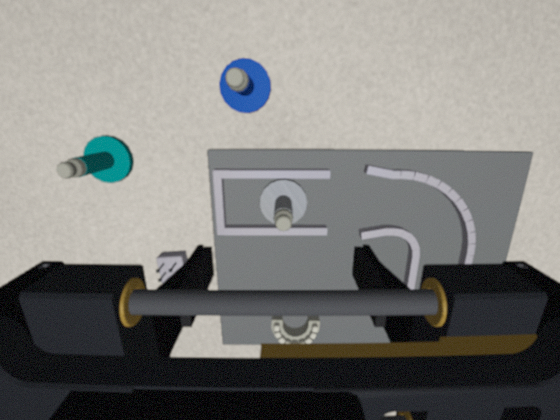

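View pics/s2.png

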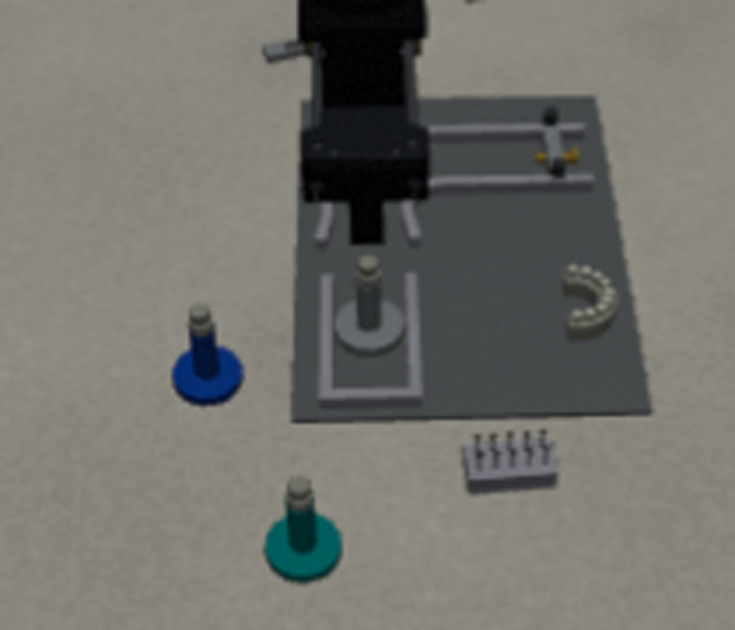

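>>> send_rows --pt "0 0 0.95 0 0 0 -1" --pt "0 0 0.95 0 0 0 -1" --pt "0 0 0.95 0 0 0 -1" --pt "0 0 0.95 0 0 0 -1" --pt "0 0 0.6 0 0 0 -1" --pt "0 0 0.36 0 0 0 -1" --pt "0 0 0 0 0 0 -1" --pt "0 0 0 0 0 0 -1"

```text
time_s: 6.42
position: [0.459, -0.0422, 0.0267]
tcp_rot: [[-0.998, 0.064, 0.001], [0.064, 0.998, -0.0], [-0.001, -0.0, -1.0]]
force: [-0.1, 0.1, -0.1]
opening: 1.001
```

>>> send_rows --pt "0 0 0 0 0 0 0.2" --pt "0 0 0 0 0 0 0.4" --pt "0 0 0 0 0 0 0.6" --pt "0 0 0 0 0 0 0.8" --pt "0 0 0 0 0 0 1" --pt "0 0 0 0 0 0 1" --pt "0 0 0 0 0 0 1" --pt "0 0 0 0 0 0 1"

```text
time_s: 7.42
position: [0.4585, -0.042, 0.026]
tcp_rot: [[-0.998, 0.064, -0.0], [0.064, 0.998, 0.0], [0.0, 0.0, -1.0]]
force: [-0.1, -0.4, -0.5]
opening: 0.199
```

```bash
python3 - <<'E'
from h import *
s=status.read_state(); print(s["position"],s["force"],s["moment"],s["opening"],s["time_s"])
v=cap("side"); cv2.imwrite("pics/s3.png",cv2.resize(v["img"][150:330,170:380,::-1],None,fx=3.5,fy=3.5,interpolation=cv2.INTER_CUBIC))
E
```

```text
[ 0.45848956 -0.04202564  0.02603361] [-0.09851705 -0.40587657 -0.46202047] [ 0.02737362 -0.03347689  0.02352983] 0.1988210791015061 7.425
```

View pics/s3.png

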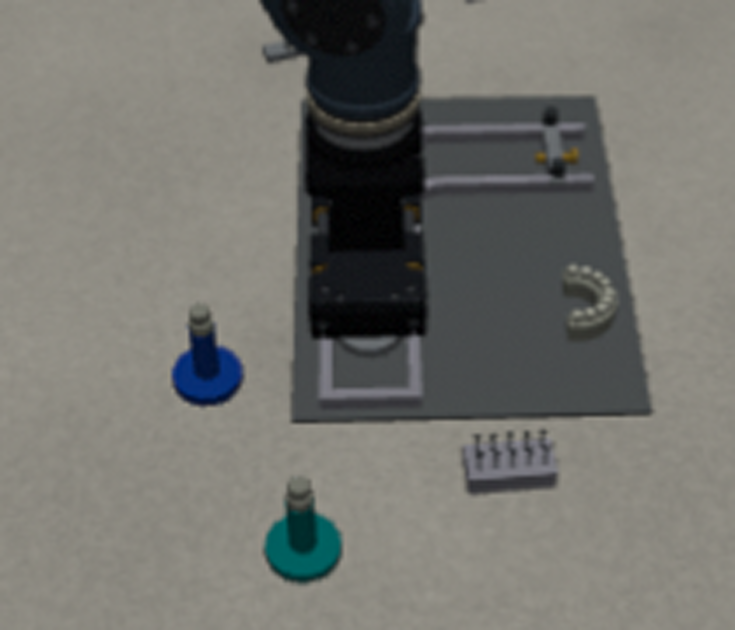

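>>> send_rows --pt "0 0.1 0 0 0 0 1" --pt "0 0.2 0 0 0 0 1" --pt "0 0.3 0 0 0 0 1" --pt "0 0.2 0 0 0 0 1"

```text
time_s: 7.98
position: [0.4597, -0.0214, 0.0261]
tcp_rot: [[-0.998, 0.064, -0.0], [0.064, 0.998, 0.0], [0.0, 0.0, -1.0]]
force: [-0.3, -0.8, -0.7]
opening: 0.201
```

>>> send_rows --pt "0 0.3 0 0 0 0 1" --pt "0 0.3 0 0 0 0 1" --pt "0 0.3 0 0 0 0 1" --pt "0 0.2 0 0 0 0 1"

```text
time_s: 8.48
position: [0.4615, 0.006, 0.026]
tcp_rot: [[-0.998, 0.064, -0.0], [0.064, 0.998, 0.0], [0.0, 0.0, -1.0]]
force: [0.2, 0.0, -0.2]
opening: 0.2
```

>>> send_rows --pt "-0.01 0.3 0 0 0 0 1" --pt "-0.01 0.3 0 0 0 0 1" --pt "0 0.3 0 0 0 0 1" --pt "0 0.2 0 0 0 0 1"

```text
time_s: 8.98
position: [0.4638, 0.0333, 0.026]
tcp_rot: [[-0.998, 0.064, -0.0], [0.064, 0.998, 0.0], [0.0, 0.0, -1.0]]
force: [-0.7, 0.3, -1.1]
opening: 0.195
```

>>> send_rows --pt "0 0.2 0 0 0 0 1" --pt "0 0.2 0 0 0 0 1" --pt "0 0.2 0 0 0 0 1" --pt "0 0.1 0 0 0 0 1"

```text
time_s: 9.48
position: [0.4649, 0.0506, 0.026]
tcp_rot: [[-0.998, 0.064, -0.0], [0.064, 0.998, -0.0], [0.0, -0.0, -1.0]]
force: [0.1, -0.8, -1.4]
opening: 0.198
```

```bash
python3 - <<'E'
from h import *
s=status.read_state(); print(s["position"],s["force"],s["moment"],s["opening"],s["time_s"])
v=cap("wrist"); cv2.imwrite("pics/w4.png",v["img"][:,:,::-1]); np.savez("w4.npz",**v)
E
```

```text
[0.46489906 0.05056009 0.02602867] [ 0.07228303 -0.77706112 -1.42921467] [-0.02924311  0.01921614 -0.0090969 ] 0.19833175408634954 9.475
```

View pics/w4.png

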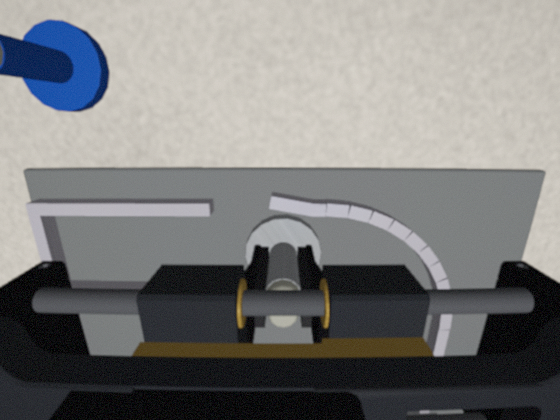

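```bash
python3 - <<'E'
from h import *
v=dict(np.load("w4.npz"))
r=rectify(v,0.018,0.39,0.60,-0.12,0.24,0.5); cv2.imwrite("pics/rect4.png",r); print(r.shape)
r=rectify(v,0.016,0.39,0.60,-0.12,0.24,0.5); cv2.imwrite("pics/rect4c.png",r)
E
```

```text
(420, 720, 3)
```

View pics/rect4.png

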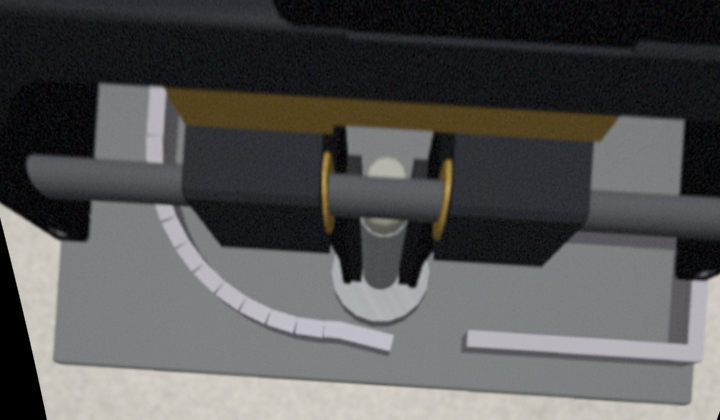

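```bash
python3 - <<'E'
from h import *
from scipy.optimize import least_squares
r=cv2.imread("pics/rect4.png").astype(int); g=r[...,1]
m=(g>158); print(np.median(g[350:,200:300]),np.percentile(g[335:350,480:680],[50,90]))
m=g>(np.median(g[350:360,200:300])+np.percentile(g[335:350,480:680],90))/2
W=lambda P:np.c_[0.60-P[:,1]*.0005,0.24-P[:,0]*.0005]
th=np.radians(-3.78); R=np.array([[np.cos(th),-np.sin(th)],[np.sin(th),np.cos(th)]])
def pts(x0,y0,x1,y1,poly=None):
    ys,xs=np.nonzero(m[y0:y1,x0:x1]); return W(np.c_[xs+x0,ys+y0])@R
mm=m.copy(); cv2.imwrite("pics/m4.png",m.astype(np.uint8)*255)
B=pts(475,325,690,362); print("straight rail u mean",B[:,0].mean(), np.polyfit(B[:,1],B[:,0],1)[0])
C=pts(145,90,320,340)
s=least_squares(lambda p:np.hypot(C[:,0]-p[0],C[:,1]-p[1])-p[2],[.521,.107,.091],loss='soft_l1',f_scale=.003); print("circle",s.x)
s=least_squares(lambda p:np.hypot(C[:,0]-p[0],C[:,1]-p[1])-.091,[.521,.107],loss='soft_l1',f_scale=.003); print("circle r91",s.x)
S=pts(145,90,168,135); print("2nd outer v",S[:,1].mean())
# carrier disc lower edge
rc=cv2.imread("pics/rect4c.png"); g2=rc[...,1].astype(int)
P=[]
for x in range(342,425):
    col=g2[290:330,x]; d=np.diff(cv2.GaussianBlur(col.astype(np.float32).reshape(-1,1),(1,5),0).ravel()); k=d.argmin(); P.append((x,290+k+.5,d[k]))
P=np.array(P); Q=W(P[:,:2])@R
s=least_squares(lambda p:np.hypot(Q[:,0]-p[0],Q[:,1]-p[1])-.025,[.46,.08],loss='soft_l1',f_scale=.0005); print("disc",s.x, np.std(s.fun))
st=status.read_state()["position"]; print("tcp uv",np.array(st[:2])@R)
E
```

```text
199.5 [181. 182.]
straight rail u mean 0.4299310774580368 -0.0014621253986638095
circle [0.5220743  0.10594997 0.09244692]
circle r91 [0.52108421 0.10726629]
2nd outer v 0.19773850382388117
disc [0.46095023 0.08057621] 0.0001981822894710969
tcp uv [0.46054376 0.08124691]
```

View pics/m4.png

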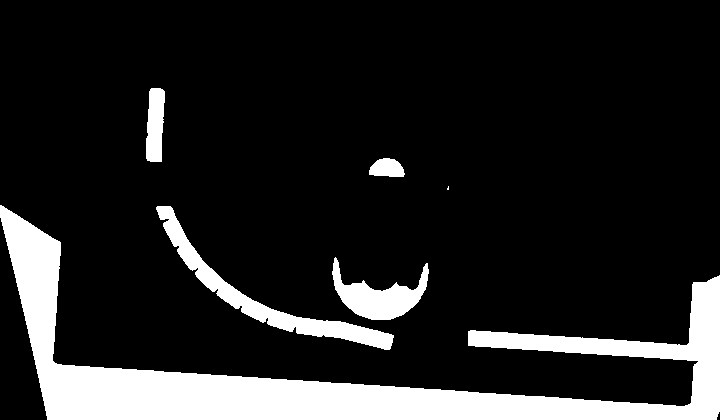

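>>> send_rows --pt "0 0.2 0 0 0 0 1" --pt "-0.01 0.2 0 0 0 0 1" --pt "0 0.2 0 0 0 0 1" --pt "0 0.2 0 0 0 0 1" --pt "0 0.2 0 0 0 0 1"

```text
time_s: 10.15
position: [0.4668, 0.0755, 0.026]
tcp_rot: [[-0.998, 0.064, -0.0], [0.064, 0.998, -0.0], [0.0, -0.0, -1.0]]
force: [-0.3, -1.0, -1.3]
opening: 0.198
```

>>> send_rows --pt "0 0.03 0 0 0 0 1" --pt "-0.009 0.209 0 0 0 0 1" --pt "-0.027 0.207 0 0 0 0 1" --pt "-0.045 0.204 0 0 0 0 1" --pt "-0.063 0.2 0 0 0 0 1"

```text
time_s: 10.78
position: [0.4718, 0.0965, 0.026]
tcp_rot: [[-0.998, 0.064, -0.0], [0.064, 0.998, 0.0], [0.0, 0.0, -1.0]]
force: [0.7, -0.3, -1.9]
opening: 0.197
```

>>> send_rows --pt "-0.08 0.193 0 0 0 0 1" --pt "-0.097 0.186 0 0 0 0 1" --pt "-0.112 0.177 0 0 0 0 1" --pt "-0.128 0.166 0 0 0 0 1"

```text
time_s: 11.28
position: [0.4835, 0.1138, 0.026]
tcp_rot: [[-0.998, 0.064, -0.0], [0.064, 0.998, -0.0], [0.0, -0.0, -1.0]]
force: [-0.4, -0.2, -0.9]
opening: 0.19
```

>>> send_rows --pt "-0.141 0.154 0 0 0 0 1" --pt "-0.154 0.141 0 0 0 0 1" --pt "-0.166 0.128 0 0 0 0 1" --pt "-0.177 0.112 0 0 0 0 1"

```text
time_s: 11.78
position: [0.5004, 0.126, 0.026]
tcp_rot: [[-0.998, 0.064, -0.0], [0.064, 0.998, 0.0], [0.0, 0.0, -1.0]]
force: [-1.1, -0.2, -1.0]
opening: 0.198
```

>>> send_rows --pt "-0.186 0.097 0 0 0 0 1" --pt "-0.193 0.08 0 0 0 0 1" --pt "-0.2 0.063 0 0 0 0 1"

```text
time_s: 12.15
position: [0.5152, 0.131, 0.0261]
tcp_rot: [[-0.998, 0.064, -0.0], [0.064, 0.998, -0.0], [0.0, -0.0, -1.0]]
force: [0.2, -0.1, -1.2]
opening: 0.196
```

>>> send_rows --pt "-0.204 0.045 0 0 0 0 1" --pt "-0.207 0.027 0 0 0 0 1" --pt "-0.209 0.009 0 0 0 0 1"

```text
time_s: 12.52
position: [0.5308, 0.1319, 0.026]
tcp_rot: [[-0.998, 0.064, -0.0], [0.064, 0.998, 0.0], [0.0, -0.0, -1.0]]
force: [0.3, 0.2, 0.2]
opening: 0.193
```

```bash
python3 - <<'E'
from h import *
th=np.radians(-3.78); R=np.array([[np.cos(th),-np.sin(th)],[np.sin(th),np.cos(th)]])
s=status.read_state(); print(s["position"],np.array(s["position"][:2])@R,s["force"],s["moment"],s["opening"],s["time_s"])
v=cap("wrist"); cv2.imwrite("pics/w5.png",v["img"][:,:,::-1]); np.savez("w5.npz",**v)
v=cap("top"); cv2.imwrite("pics/t5.png",cv2.resize(v["img"][140:290,190:400,::-1],None,fx=3.5,fy=3.5,interpolation=cv2.INTER_CUBIC))
v=cap("side"); cv2.imwrite("pics/s5.png",cv2.resize(v["img"][150:290,220:380,::-1],None,fx=4,fy=4,interpolation=cv2.INTER_CUBIC))
E
```

```text
[0.53083615 0.13189371 0.02604694] [0.52098616 0.16660247] [0.27907831 0.23160423 0.20194504] [ 0.03105766  0.05996621 -0.03319297] 0.19337522389934989 12.525
```

View pics/w5.png

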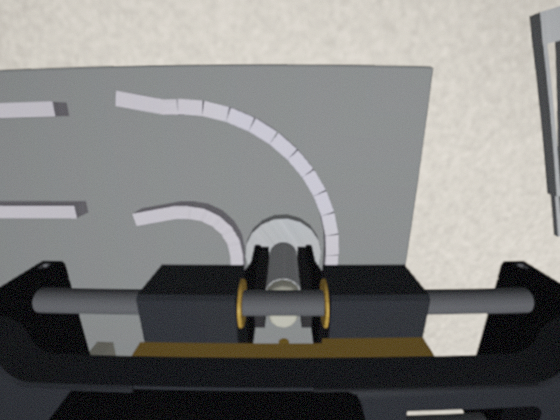

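View pics/s5.png

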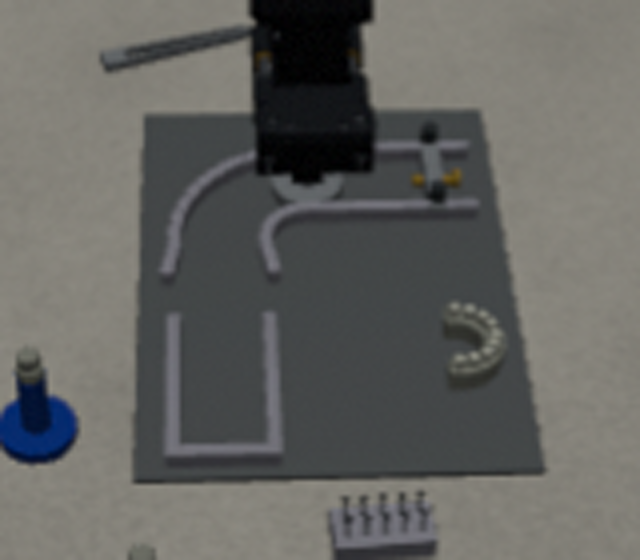

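```bash
python3 - <<'E'
from h import *
th=np.radians(-3.78); R=np.array([[np.cos(th),-np.sin(th)],[np.sin(th),np.cos(th)]])
v=dict(np.load("w1.npz"));t=dict(np.load("top0.npz"))
c=v["img"][190:250,280:370,::-1]; cv2.imwrite("pics/p1.png",cv2.resize(c,None,fx=8,fy=8,interpolation=cv2.INTER_CUBIC))
for vv,x0,x1,y0,y1 in ((v,300,350,195,245),(t,225,260,158,185)):
    im=vv["img"].astype(int); mk=(im[...,0]-im[...,2]>35); mk2=np.zeros_like(mk); mk2[y0:y1,x0:x1]=mk[y0:y1,x0:x1]
    ys,xs=np.nonzero(mk2); P=onz(vv,np.c_[xs,ys],.012)[:,:2]@R; print(len(xs),P.min(0),P.max(0), ys.min(),ys.max())
    print(np.sort(P[:,0].round(4))[::4])
E
```

```text
91 [0.59601157 0.16137026] [0.63171943 0.17338518] 205 228
[0.596  0.5975 0.599  0.599  0.6006 0.6021 0.6021 0.6036 0.6051 0.6207
 0.6222 0.6222 0.6238 0.6254 0.6254 0.627  0.627  0.6285 0.6285 0.6301
 0.6301 0.6317 0.6317]
18 [0.59764731 0.1642289 ] [0.6319621  0.17307714] 164 176
[0.5976 0.6033 0.6258 0.6287 0.6317]
```

View pics/p1.png

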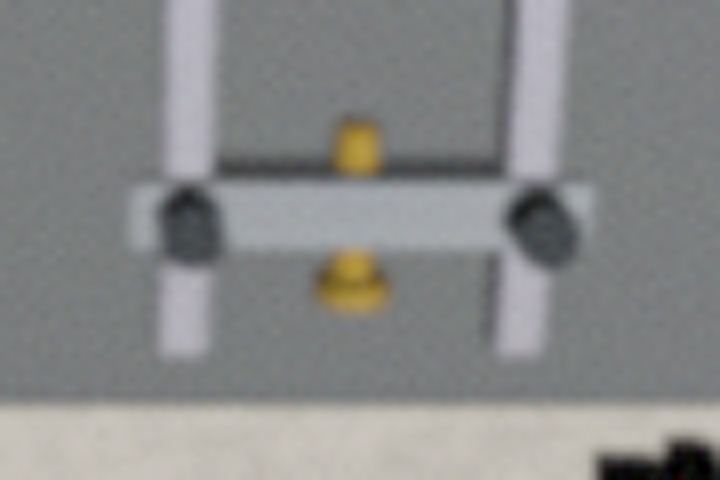

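>>> send_rows --pt "-0.2 0 0 0 0 0 1" --pt "-0.2 0 0 0 0 0 1" --pt "-0.2 0 0 0 0 0 1" --pt "-0.2 0 0 0 0 0 1"

```text
time_s: 13.18
position: [0.5508, 0.1306, 0.0261]
tcp_rot: [[-0.998, 0.064, -0.0], [0.064, 0.998, -0.0], [0.0, -0.0, -1.0]]
force: [-0.5, -0.2, -0.8]
opening: 0.2
```

>>> send_rows --pt "-0.2 0 0 0 0 0 1" --pt "-0.2 0 0 0 0 0 1" --pt "-0.2 0 0 0 0 0 1" --pt "-0.2 0 0 0 0 0 1" --pt "-0.08 0 0 0 0 0 1" --pt "0 0 0 0 0 0 1" --pt "0 0 0 0 0 0 1"

```text
time_s: 14.05
position: [0.5727, 0.1292, 0.0261]
tcp_rot: [[-0.998, 0.064, 0.001], [0.064, 0.998, -0.0], [-0.001, 0.0, -1.0]]
force: [1.2, -0.3, -0.4]
opening: 0.2
```

```bash
python3 - <<'E'
from h import *
th=np.radians(-3.78); R=np.array([[np.cos(th),-np.sin(th)],[np.sin(th),np.cos(th)]])
s=status.read_state(); print(s["position"],np.array(s["position"][:2])@R,s["force"],s["moment"],s["opening"],s["time_s"])
v=cap("side"); cv2.imwrite("pics/s6.png",cv2.resize(v["img"][160:250,250:370,::-1],None,fx=6,fy=6,interpolation=cv2.INTER_CUBIC))
v=cap("top"); cv2.imwrite("pics/t6.png",cv2.resize(v["img"][150:230,210:300,::-1],None,fx=6,fy=6,interpolation=cv2.INTER_CUBIC))
E
```

```text
[0.57268044 0.12918131 0.02606935] [0.56291824 0.16665458] [ 1.20145422 -0.30141181 -0.40737845] [ 0.03443155 -0.0411221   0.005679  ] 0.19970085782620323 14.05
```

View pics/s6.png

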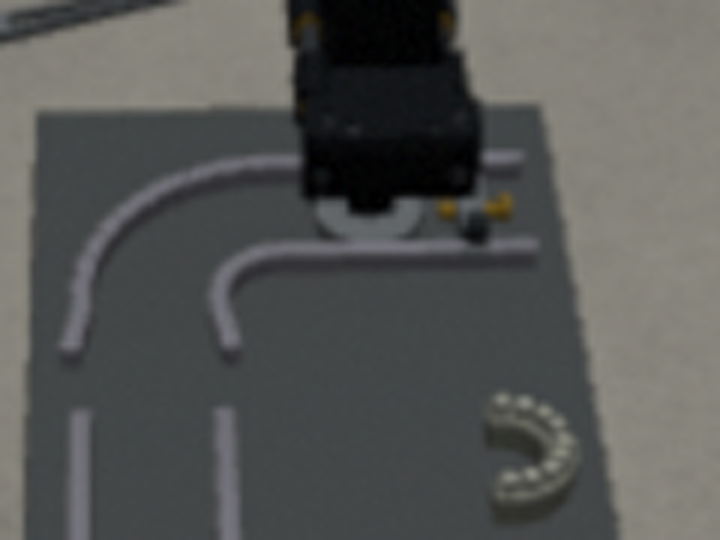

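View pics/t6.png

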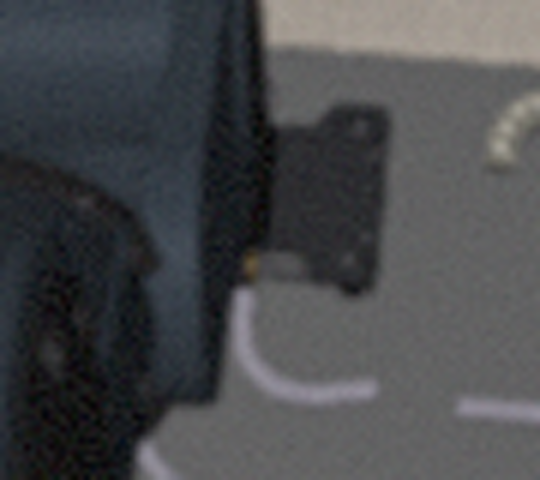

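>>> send_rows --pt "-0.1 0 0 0 0 0 1" --pt "-0.1 0 0 0 0 0 1" --pt "-0.1 0 0 0 0 0 1" --pt "-0.08 0 0 0 0 0 1" --pt "0 0 0 0 0 0 1"

```text
time_s: 14.78
position: [0.5824, 0.1285, 0.0261]
tcp_rot: [[-0.998, 0.064, 0.001], [0.064, 0.998, -0.0], [-0.001, 0.0, -1.0]]
force: [0.0, -0.4, -0.5]
opening: 0.198
```

>>> send_rows --pt "-0.04 0 0 0 0 0 1" --pt "-0.04 0 0 0 0 0 1" --pt "-0.02 0 0 0 0 0 1" --pt "0 0 0 0 0 0 1"

```text
time_s: 15.28
position: [0.5844, 0.1285, 0.026]
tcp_rot: [[-0.998, 0.064, 0.0], [0.064, 0.998, -0.0], [-0.0, -0.0, -1.0]]
force: [-0.9, 0.3, 0.6]
opening: 0.198
```

>>> send_rows --pt "-0.02 0 0 0 0 0 1" --pt "0 0 0 0 0 0 1"

```text
time_s: 15.52
position: [0.585, 0.1284, 0.0261]
tcp_rot: [[-0.998, 0.064, 0.0], [0.064, 0.998, 0.0], [-0.0, 0.0, -1.0]]
force: [-0.9, 0.1, 1.1]
opening: 0.199
```

>>> send_rows --pt "-0.02 0 0 0 0 0 1" --pt "0 0 0 0 0 0 1"

```text
time_s: 15.78
position: [0.5855, 0.1284, 0.0261]
tcp_rot: [[-0.998, 0.064, 0.0], [0.064, 0.998, 0.0], [-0.0, 0.0, -1.0]]
force: [-0.6, 0.4, 1.2]
opening: 0.197
```

>>> send_rows --pt "-0.02 0 0 0 0 0 1" --pt "0 0 0 0 0 0 1"

```text
time_s: 16.02
position: [0.586, 0.1284, 0.0261]
tcp_rot: [[-0.998, 0.064, 0.0], [0.064, 0.998, -0.0], [-0.0, 0.0, -1.0]]
force: [-0.4, 0.4, 1.0]
opening: 0.2
```

Noise is about ±1 N and there is no contact yet, so I'll continue in 0.5 mm steps.

>>> send_rows --pt "-0.02 0 0 0 0 0 1" --pt "0 0 0 0 0 0 1"

```text
time_s: 16.27
position: [0.5865, 0.1283, 0.026]
tcp_rot: [[-0.998, 0.064, 0.0], [0.064, 0.998, -0.0], [-0.0, 0.0, -1.0]]
force: [-0.6, -0.6, 0.9]
opening: 0.194
```

>>> send_rows --pt "-0.02 0 0 0 0 0 1" --pt "0 0 0 0 0 0 1"

```text
time_s: 16.52
position: [0.587, 0.1283, 0.0261]
tcp_rot: [[-0.998, 0.064, 0.0], [0.064, 0.998, -0.0], [-0.0, -0.0, -1.0]]
force: [-1.4, 0.5, 1.3]
opening: 0.192
```

>>> send_rows --pt "-0.02 0 0 0 0 0 1" --pt "0 0 0 0 0 0 1"

```text
time_s: 16.77
position: [0.5875, 0.1282, 0.0261]
tcp_rot: [[-0.998, 0.064, 0.0], [0.064, 0.998, -0.0], [-0.0, 0.0, -1.0]]
force: [-0.3, 0.5, 1.5]
opening: 0.198
```

```bash
python3 - <<'E'
from h import *
th=np.radians(-3.78); R=np.array([[np.cos(th),-np.sin(th)],[np.sin(th),np.cos(th)]])
s=status.read_state(); print(s["position"],np.array(s["position"][:2])@R,s["force"],s["moment"],s["opening"],s["time_s"])
v=cap("side"); cv2.imwrite("pics/s7.png",cv2.resize(v["img"][170:220,280:360,::-1],None,fx=9,fy=9,interpolation=cv2.INTER_CUBIC))
E
```

```text
[0.58749643 0.12824012 0.02606562] [0.57776405 0.16669219] [-0.32632005  0.49944362  1.50268572] [0.0188292  0.13343369 0.03341456] 0.19776226274780243 16.775
```

View pics/s7.png

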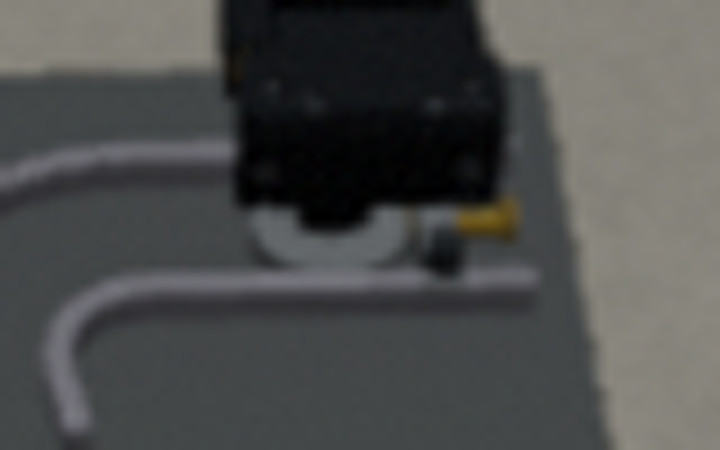

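>>> send_rows --pt "-0.02 0 0 0 0 0 1" --pt "0 0 0 0 0 0 1"

```text
time_s: 17.08
position: [0.588, 0.1282, 0.0261]
tcp_rot: [[-0.998, 0.064, 0.0], [0.064, 0.998, -0.0], [-0.0, 0.0, -1.0]]
force: [-0.5, 0.2, 1.1]
opening: 0.196
```

>>> send_rows --pt "-0.02 0 0 0 0 0 1" --pt "0 0 0 0 0 0 1"

```text
time_s: 17.32
position: [0.5885, 0.1282, 0.0261]
tcp_rot: [[-0.998, 0.064, 0.0], [0.064, 0.998, -0.0], [-0.0, -0.0, -1.0]]
force: [-1.0, -1.0, 0.6]
opening: 0.198
```

>>> send_rows --pt "-0.02 0 0 0 0 0 1" --pt "0 0 0 0 0 0 1"

```text
time_s: 17.58
position: [0.5888, 0.1282, 0.0261]
tcp_rot: [[-0.998, 0.064, -0.0], [0.064, 0.998, 0.0], [0.0, -0.0, -1.0]]
force: [-1.2, -0.9, 1.6]
opening: 0.197
```

>>> send_rows --pt "-0.02 0 0 0 0 0 1" --pt "0 0 0 0 0 0 1"

```text
time_s: 17.82
position: [0.5888, 0.1282, 0.0261]
tcp_rot: [[-0.998, 0.064, -0.001], [0.064, 0.998, 0.0], [0.001, -0.0, -1.0]]
force: [-2.4, -0.4, 2.7]
opening: 0.201
```

>>> send_rows --pt "-0.02 0 0 0 0 0 1" --pt "0 0 0 0 0 0 1" --pt "0 0 0 0 0 0 1"

```text
time_s: 18.2
position: [0.5888, 0.1281, 0.026]
tcp_rot: [[-0.998, 0.064, -0.002], [0.064, 0.998, -0.0], [0.002, -0.0, -1.0]]
force: [-4.8, 0.7, 4.9]
opening: 0.196
```

```bash
python3 - <<'E'
from h import *
s=status.read_state(); print(s["position"],s["force"],s["moment"],s["opening"],s["time_s"])
v=cap("side"); cv2.imwrite("pics/s8.png",cv2.resize(v["img"][170:220,280:360,::-1],None,fx=9,fy=9,interpolation=cv2.INTER_CUBIC))
E
```

```text
[0.58882616 0.12814758 0.02603368] [-4.76911334  0.68717975  4.89195973] [0.09965115 0.75942315 0.01448932] 0.19582526614374782 18.2
```

View pics/s8.png

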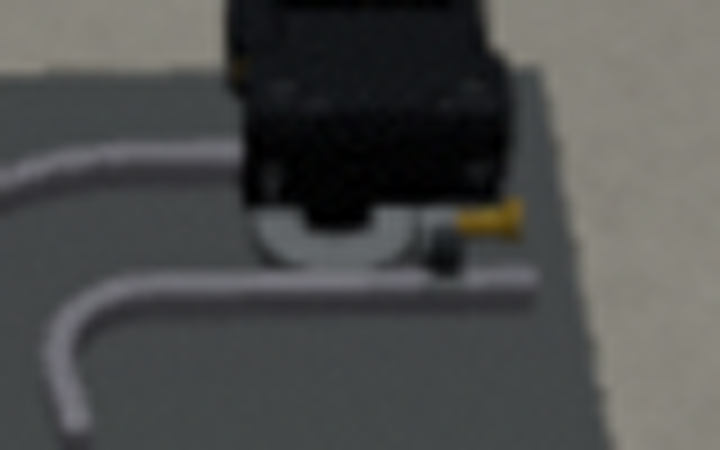

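>>> send_rows --pt "0.02 0 0 0 0 0 1" --pt "0.02 0 0 0 0 0 1" --pt "0 0 0 0 0 0 1" --pt "0 0 0 0 0 0 1"

```text
time_s: 18.75
position: [0.5888, 0.1281, 0.026]
tcp_rot: [[-0.998, 0.064, -0.0], [0.064, 0.998, -0.0], [0.0, -0.0, -1.0]]
force: [-3.3, 0.1, 4.0]
opening: 0.194
```

>>> send_rows --pt "0.01 0 0 0 0 0 1" --pt "0 0 0 0 0 0 1" --pt "0 0 0 0 0 0 1"

```text
time_s: 19.12
position: [0.5888, 0.1281, 0.0261]
tcp_rot: [[-0.998, 0.064, 0.0], [0.064, 0.998, -0.0], [-0.0, 0.0, -1.0]]
force: [-3.0, 0.1, 3.6]
opening: 0.192
```

>>> send_rows --pt "0 0 0 0 0 0 0.5" --pt "0 0 0 0 0 0 0.2" --pt "0 0 0 0 0 0 0" --pt "0 0 0 0 0 0 0" --pt "0 0 0 0 0 0 0" --pt "0 0 0 0 0 0 0"

```text
time_s: 19.88
position: [0.5887, 0.1282, 0.0261]
tcp_rot: [[-0.998, 0.064, 0.0], [0.064, 0.998, 0.0], [-0.0, 0.0, -1.0]]
force: [-1.0, -0.6, -0.2]
opening: 0.495
```

```bash
python3 - <<'E'
from h import *
s=status.read_state(); print(s["position"],s["force"],s["moment"],s["opening"],s["time_s"])
v=cap("side"); cv2.imwrite("pics/s9.png",cv2.resize(v["img"][170:220,280:360,::-1],None,fx=9,fy=9,interpolation=cv2.INTER_CUBIC))
v=cap("wrist"); cv2.imwrite("pics/w9.png",v["img"][:,:,::-1])
E
```

```text
[0.58871883 0.12818194 0.0260644 ] [-0.9904633  -0.56915584 -0.16862515] [ 0.02724179 -0.01091031 -0.02342745] 0.4945922516124521 19.875
```

View pics/s9.png

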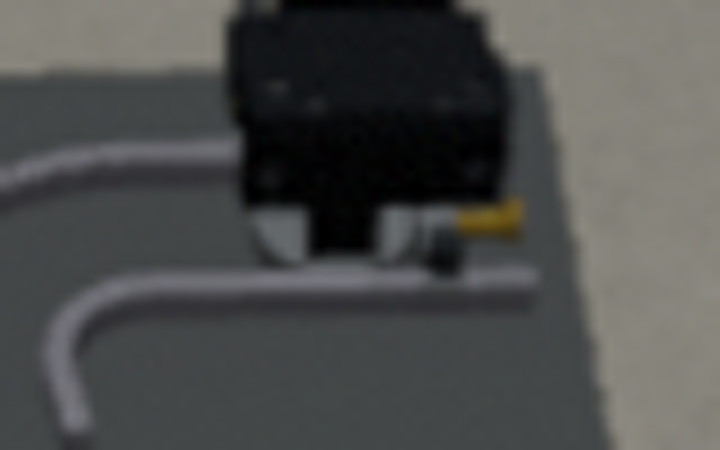

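View pics/w9.png

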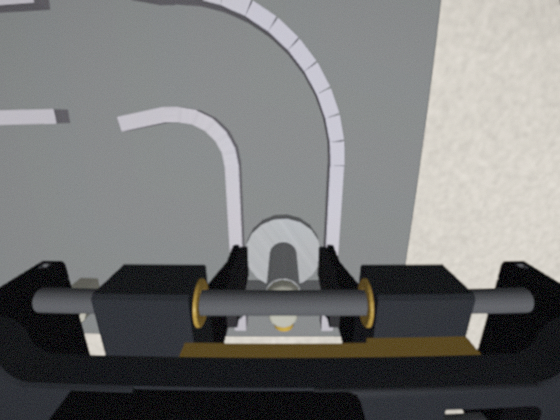

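>>> send_rows --pt "0 0 -0.3 0 0 0 0" --pt "0 0 -0.6 0 0 0 0" --pt "0 0 -1 0 0 0 0" --pt "0 0 -1 0 0 0 0" --pt "0 0 -1 0 0 0 0" --pt "0 0 -1 0 0 0 0" --pt "0 0 -1 0 0 0 0" --pt "-0.8 0 -1 0 0 0 0" --pt "-0.8 0 -1 0 0 0 0" --pt "-0.8 0 0 0 0 0 0" --pt "0 0 0 0 0 0 0"

```text
time_s: 21.35
position: [0.6496, 0.1241, 0.2249]
tcp_rot: [[-0.998, 0.065, 0.003], [0.065, 0.998, -0.0], [-0.003, 0.0, -1.0]]
force: [-0.4, 0.4, -0.7]
opening: 0.497
```

```bash
python3 - <<'E'
from h import *
th=np.radians(-3.78); R=np.array([[np.cos(th),-np.sin(th)],[np.sin(th),np.cos(th)]])
s=status.read_state(); print(s["position"],s["force"],s["time_s"])
v=cap("side"); cv2.imwrite("pics/s10.png",cv2.resize(v["img"][150:230,260:360,::-1],None,fx=7,fy=7,interpolation=cv2.INTER_CUBIC))
v=cap("wrist"); np.savez("w10.npz",**v); cv2.imwrite("pics/w10.png",v["img"][:,:,::-1])
t=status.read_state()["time_s"]
E
```

```text
[0.64957003 0.1240523  0.22494715] [-0.3843364   0.42860894 -0.72776391] 21.35
```

View pics/s10.png

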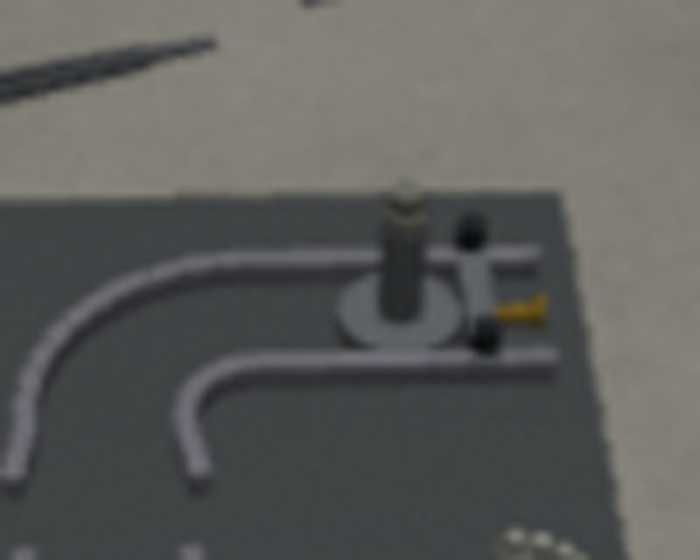

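View pics/w10.png

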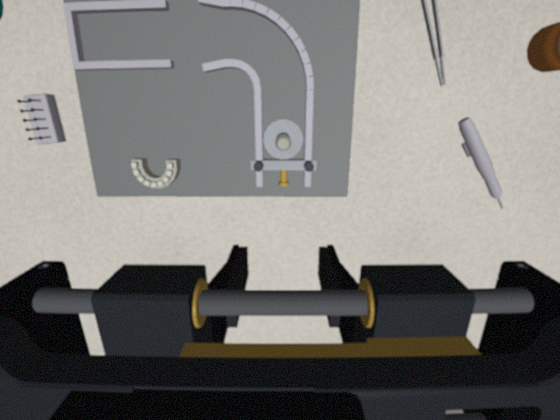

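```bash
python3 - <<'E'
from h import *
th=np.radians(-3.78); R=np.array([[np.cos(th),-np.sin(th)],[np.sin(th),np.cos(th)]])
for f,b in (("w1.npz",(300,350,195,245)),("w10.npz",(265,300,165,192))):
    v=dict(np.load(f)); x0,x1,y0,y1=b
    im=v["img"].astype(int); mk=(im[...,0]-im[...,2]>35); m=np.zeros_like(mk); m[y0:y1,x0:x1]=mk[y0:y1,x0:x1]
    ys,xs=np.nonzero(m); P=onz(v,np.c_[xs,ys],.012)[:,:2]@R; print(f,P[:,0].min(),P[:,0].max())
v=dict(np.load("w10.npz")); cv2.imwrite("pics/p10.png",cv2.resize(v["img"][105:200,235:335,::-1],None,fx=6,fy=6,interpolation=cv2.INTER_CUBIC))
E
```

```text
w1.npz 0.5960115689881897 0.6317194324010661
w10.npz 0.6184732134790111 0.6383786314334498
```

View pics/p10.png

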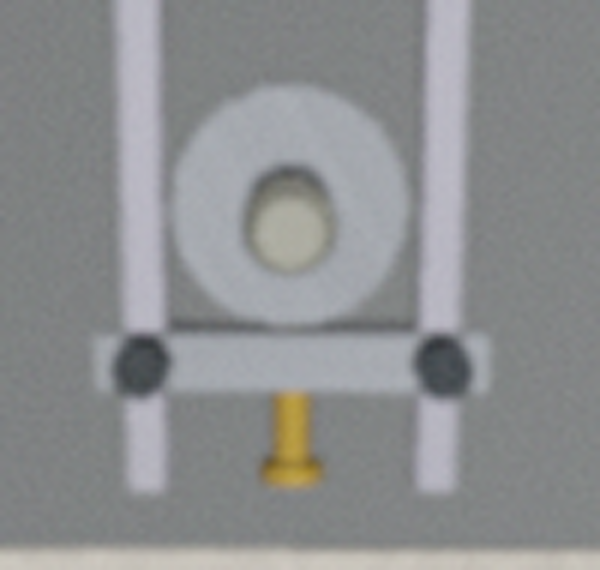

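>>> send_rows --pt "-0.6 0 0.5 0 0 0 0" --pt "-0.6 0 0.9 0 0 0 0" --pt "0 0 1 0 0 0 0" --pt "0 0 1 0 0 0 0" --pt "0 0 1 0 0 0 0" --pt "0 0 0.6 0 0 0 0" --pt "0 0 0 0 0 0 0" --pt "0 0 0 0 0 0 0"

```text
time_s: 22.45
position: [0.6792, 0.1224, 0.0993]
tcp_rot: [[-0.998, 0.064, 0.002], [0.064, 0.998, -0.0], [-0.002, 0.0, -1.0]]
force: [-0.2, -0.1, -0.2]
opening: 0.501
```

```bash
python3 - <<'E'
from h import *
s=status.read_state(); print(s["position"],s["time_s"])
v=cap("wrist"); np.savez("w11.npz",**v); cv2.imwrite("pics/w11.png",v["img"][:,:,::-1])
cv2.imwrite("pics/p11.png",cv2.resize(v["img"][110:250,210:350,::-1],None,fx=4.2,fy=4.2,interpolation=cv2.INTER_CUBIC))
r=rectify(v,0.012,0.54,0.68,0.06,0.20,0.25); cv2.imwrite("pics/r11.png",r)
E
```

```text
[0.67924143 0.12239764 0.09926685] 22.45
```

View pics/p11.png

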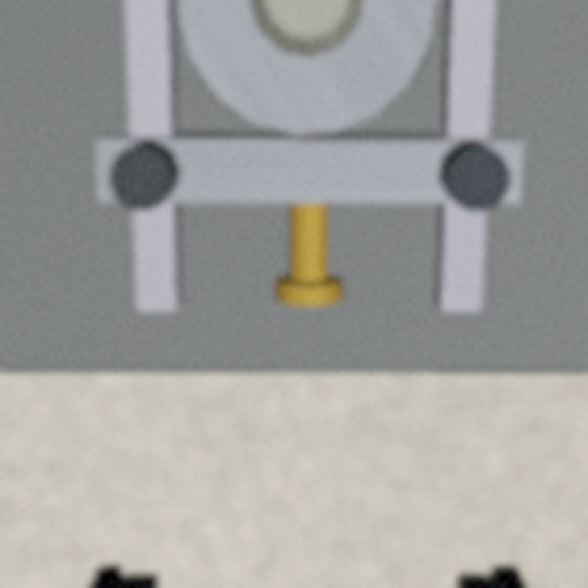

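View pics/r11.png

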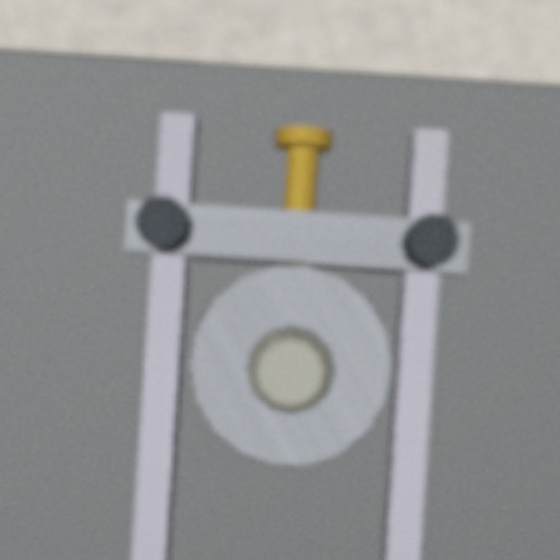

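```bash
python3 - <<'E'
from rig import bot
print(bot.hand_in())
E
```

```text
the job is handed in; nothing more can be done
None
```

The carrier is home against the end stop with the pin pushed in. I let go of it, moved the arm clear and handed the job in at about 22.5 s.

- **Run:** I gripped the steel carrier by its stem and slid it along the first straight and round the corner. The corner section was about 15 mm further along +y than planned. I then fed it into the dock in 0.5 mm steps.
- **Forces:** Readings stayed within about ±2 N until the stop. There the tool stalled and the push rose to about 4.8 N sideways, with another 4.9 N upward on the tool as the carrier levered slightly. That is about 7 N in total, under the 12 N limit. The reading after I backed off was still about 3 N, so I let go at that level. Force is only reported at the end of each move call, so a brief higher peak in between would not have shown.
- **Last checks:** The close wrist picture shows the carrier upright between the rails, its disc touching the stop face with no gap. The pin stands well out of the back of the stop, and the other things on the bench show no sign of having been moved.
- **One figure that disagrees:** The pin's travel measured from the pictures came out at about 6.7 mm, not 8 mm. One pixel is about 1.5 mm in those pictures. I took the stall at the stop and the closed gap as the deciding evidence.

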